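# Clamp a vial box on the shaker

## Robot

A 6-joint arm with a two-finger parallel gripper is mounted at the origin on a cart in front of the work surface, level with it; the furniture and walls round the work are solid. World frame = base frame: x ahead of the robot, y to its left, z up, the work surface at z = 0. Lengths are in m, angles in rad, forces in N, time in s.
With the tool pointing down it reaches from about 0.35 to 0.775 m from the base axis. Payload 5.5 kg.
Tool frame: the origin (TCP) lies at the very end of the fingers, on their centre line; the grasp point (between the pads) lies env.hold_point_z behind it (env.hold_point_z is the distance from the TCP to the grasp point, in m); z points along the fingers, y is the line along which they close (so a half turn about z gives the same grasp; the last joint's range is limited). The gripper opens to 85 mm and grips with 20 to 120 N. Pads are 22 mm wide; open, the fingers measure 114 mm over their backs; the gripper's body (76 mm by 85 mm) begins 54 mm behind the grasp point. The pads swing forward as they close: fully open they stand 13 mm farther back than shut.
Start: joints at [1.132, 0.313, 0.046, 1.304, 0, 1.431], TCP at [0.169, 0.55, 0.231] pointing down, gripper open.
Joint ranges: [-2.76, 2.76], [-0.86, 1.69], [-1.03, 1.26], [-2.2, 2.34], [-1.47, 1.5], [-3.14, 3.14]. Speed limits (rad/s): [2.57, 2.57, 3.14, 3.14, 3.14, 3.14].

## Interface

Orientations are given as a unit quaternion [w, x, y, z].
In Python, from workcell import env gives the robot as it stands.
- The arm moves only by the tool carry_out, never from a script. Its argument "steps" is a list of rows, each a list of 3 entries, a list of its own where there are three numbers: the turn, a rotation vector about the tool's x, y, z in degrees, then the shift along the tool's x, y, z in cm, then the closure in counts, from 0 (fully open) to 255 (shut). A call has exactly 8 rows; each row is the pose to reach, as a shift and turn from the pose commanded when the call began, along the tool's axes at that moment; what a row does not reach only later rows make up. A row lasts 1/8 s, in which the tool goes at most 62.5 mm and 10.7 degrees, less where a joint would pass 70% of its speed; a pose out of reach is approached as far as the arm can. A call with a gripper value outside its range is refused whole. The fingers move at their own pace and stop on an object; "force" is the grip in N (left out, the last holds). Time passes only in rows, so rows that repeat a pose let the fingers close, or fill a call up. It gives the time, the measured TCP pose, the force, the opening and the grip force at its end, in the units of the state.
- env.get_state(): the state, without advancing time (a new reading comes with each control period).
- env.read_camera(name): name is "scene" or "top"; returns (picture, depth): 400x640x3 uint8, red, green, blue; 400x640 float32, m along the optical axis (not along the pixel's ray), 0 where there is no reading.
- env.get_calibration(name): a dict with "fx", "fy", "cx", "cy" (pixels), "D" ([k1, k2, p1, p2, k3] as OpenCV has them; the pictures are not rectified), "origin" and "orientation" of the camera in the world. Camera axes: x right, y up, looking along -z (the intrinsics and any distortion apply to the point x, -y, -z); pixel columns grow to the right and rows downward; lengths in m; the calibration is good to about 2 mm. A picture is of the moment at which its call begins. get_calibration takes no time and is no camera call.
- env.hand_in(): hands the job in; it is judged then, once.
The state is a dict: "clock": time; "joint_pos": joint angles; "qvel": joint speeds; "tau": joint torques, N m; "tcp_pos": TCP position; "orientation": TCP orientation; "wrist_force": force on the tool from outside, world axes, zero at the start; "ft_torque": the same for the moment, N m; "finger_gap": finger opening in m; "grip_force": force on a finger pad.
Only numpy, scipy, OpenCV 4.12 (cv2) and the standard library are available. Lean on these libraries where they do the work, as an engineer would, in place of code of your own. Each camera call takes 0.05 s, during which the arm holds its last target. There are 200 camera calls.

## Task

Before the shaker is run, the clear box of vials must be secured on its platform. With the fingertips, push the box into the corner of the two metal rails until it sits square and fully home against both the back rail and the side rail; then push the red lever of the toggle clamp down, past its dead point, until it snaps into lock and holds the box down. Push only: do not lift or carry anything, and leave everything else on the bench and platform where it is.

Things in the scene. Friction and masses are not known exactly. Their poses are not given: they have to be found in the camera images.
- shaker: white orbital shaker, off, fixed to the bench; platform 260 x 270 mm with blue mat, its top 75 mm over the bench. Origin: under its centre, on the bench; x to its back, y to its left, z up. Two metal rails 22 mm high on the platform: back rail, inner face at x = +105 mm (y -66 to +104), and side rail on the right, inner face at y = -60 mm (x -56 to +105). Just right of it stands the clamp.
- corner_seat (a point): point on the shaker at x = 43, y = -16, z = 99 mm in its frame: where the box's centre is when the box is fully home in the corner. The clamp works in the plane x = +43 mm, from a 68 mm wide riser block (top 48 mm over the platform) right of the side rail. Axes as the shaker's.
- vial_box: loose clear box of small vials, 0.22 kg, lid fixed shut, blank white and orange label on top. 88 mm wide, 124 mm long, 48 mm high; slides on the platform. Origin: underside, 1 mm off the middle. Its y axis runs along its long side and, when home, points to the shaker's front (-x); its x axis then points to the shaker's left (+y).
- box_center (a point): centre of the box, half-way up (24 mm over its underside). Axes as the box's.
- clamp_handle (a joint): clamp lever, rad. Start about 0 to 0.1: open, lever some 57 deg above level, sloping up to the shaker's right. Grows as it is pushed down; dead point 0.89; 1.05 = locked, level, at its stop. With the box home the clamp foot meets the lid at about 0.55; then some 3 N at the grip are needed. Short of 0.89 it springs back; past it, it snaps down and stays. Foot off the box: friction holds it.
- clamp_pivot (a point): lever's pivot, on the shaker at x = 43, y = -122, z = 149 mm in its frame; the lever turns about an axis along the shaker's x. Axes as the shaker's.
- clamp_grip (a point): point on the centre line of the lever's red round grip (19 mm thick, 70 mm long); 85 mm from the pivot, 27 mm short of the lever's end. Locked, it is 85 mm right of the pivot, level with it. Its y axis points along the lever to the pivot, its z axis square to the lever on the upper side, the side to push.
- clamp_foot: black rubber foot, 19 mm across, on a sprung spindle at the end of the clamp arm; origin at the centre of its underside. Open, it hangs some 35 mm over the box lid; locked, it presses on the lid, near its middle, with about 16 N. Open, the clamp's highest points are its arm's end, 200 mm above the bench, and the lever's end, 250 mm; the foot then reaches left to about y = -10 mm in its frame.
- rubber_stopper: black rubber stopper 33 mm across, 26 mm high, loose, at the front right corner of the platform. Leave it alone. Origin: underside.
- petri_dish: clear petri dish 63 mm across, 14 mm high, on the bench to the left of the shaker. Leave it alone. Origin: underside.
- small_beaker: glass beaker 56 mm across, 63 mm high, on the bench to the left of the shaker. Leave it alone. Origin: underside.
- yellow_tape: yellow tape roll 68 mm across, 24 mm high, lying on the bench at the right. Leave it alone. Origin: underside.
- red_marker: red marker pen 136 mm long, lying on the bench at the right front. Leave it alone. Origin: underside.
- forceps_1: steel forceps 130 mm long, lying on the bench at the left front. Leave it alone. Origin: underside.
Things that resemble listed ones, but are neither listed nor needed, are in the scene too. What is shaped like the vial_box but purple is not meant.

How it is judged:
By the outcome, as a careful person would: the job done as asked, in the order asked, and still so for the second after the job is handed in, with the robot touching nothing.
It also fails if it takes over 58 s, if anything falls off the work surface, if the arm or the gripper's body presses on something with over 40 N, if the wrist force passes 120 N, or if a joint passes its speed limit or range.

## Working session

There is one attempt and no reset: what is moved stays moved. The work goes in short steps, Python scripts to look and compute and a tool call to move; the robot and the scene stay as the last step left them, time stands still between calls to the robot, and variables do not carry over. Pictures are saved under pics/ and viewed, at most 10 in all, crops included, and the job is handed in when it is done.

Besides the shell and the picture viewer there is one more tool, called after "Call:" as name(argument=value, ...) on one line, values as JSON. carry_out: Moves the arm, as the interface text tells. Its arguments: {"type":"object","properties":{"steps":{"type":"array","items":{"type":"array"}},"force":{"type":"number"}},"required":["steps"]}

```bash
mkdir -p pics; cat > h.py <<'E'
import numpy as np, cv2
from scipy.spatial.transform import Rotation as R
from workcell import env
def cal(n):
    c=env.get_calibration(n); q=np.array(c["orientation"]).ravel()
    K=np.array([[c["fx"],0,c["cx"]],[0,c["fy"],c["cy"]],[0,0,1.]])
    return K,np.array(c["D"],float),np.array(c["origin"]),R.from_quat(q,scalar_first=True).as_matrix()
def rays(n,px):
    K,D,o,M=cal(n); u=cv2.undistortPoints(np.array(px,float).reshape(-1,1,2),K,D).reshape(-1,2)
    return o,(np.c_[u[:,0],-u[:,1],-np.ones(len(u))])@M.T
def plane(n,px,z):
    o,d=rays(n,px); return o+d*((z-o[2])/d[:,2])[:,None]
def proj(n,P):
    K,D,o,M=cal(n); c=(np.atleast_2d(P)-o)@M; c=c*[1,-1,-1]
    return cv2.projectPoints(c,np.zeros(3),np.zeros(3),K,D)[0].reshape(-1,2)
def tool(p,rel=True):
    "world vector -> tool axes, cm"
    s=env.get_state(); r=R.from_quat(s["orientation"],scalar_first=True)
    return r.inv().apply(np.array(p)-s["tcp_pos"])*100
E
python3 - <<'E'
from h import *
for n in("scene","top"):
    p,d=env.read_camera(n); cv2.imwrite(f"pics/{n}0.png",p[:,:,::-1]); np.save(f"{n}0_d.npy",d)
    K,D,o,M=cal(n); print(n,K[0,0],K[1,1],o,M.round(2).tolist(),D,(d>0).mean())
s=env.get_state(); print(s, env.hold_point_z)
E
```

```text
scene 406.19472928540364 406.19472928540364 [-0.27118785 -0.37987622  0.98695498] [[0.45, 0.61, -0.65], [-0.89, 0.29, -0.34], [-0.01, 0.74, 0.68]] [-0.04626343  0.          0.          0.          0.        ] 0.9960859375
top 392.76601547051337 392.76601547051337 [0.33260635 0.06525071 1.30362816] [[-0.02, 0.99, -0.16], [-1.0, -0.02, 0.02], [0.02, 0.16, 0.99]] [-0.02688988  0.          0.          0.          0.        ] 0.99621484375
{'clock': 0.1, 'joint_pos': array([ 1.13240381e+00,  3.13945324e-01,  4.51122129e-02,  1.30361339e+00,
       -3.10014899e-06,  1.43121726e+00]), 'qvel': array([ 0.00017032, -0.00051575,  0.00336697, -0.00166697,  0.00196083,
       -0.00147684]), 'tau': array([ 3.07965092e-03, -4.81724238e+01,  2.99245155e+01,  1.27864850e-02,
       -8.49587605e-05,  2.17086944e-05]), 'tcp_pos': array([0.16907729, 0.54910738, 0.23049468]), 'orientation': array([-2.33648401e-04,  1.48851439e-01,  9.88859226e-01, -7.91317628e-04]), 'wrist_force': array([-0.61245908,  0.6014181 ,  0.12121301]), 'ft_torque': array([ 0.02831812, -0.02066556, -0.03849829]), 'grip_force': 0.0, 'finger_gap': 0.08490577125148957} 0.0187
```

View pics/scene0.png

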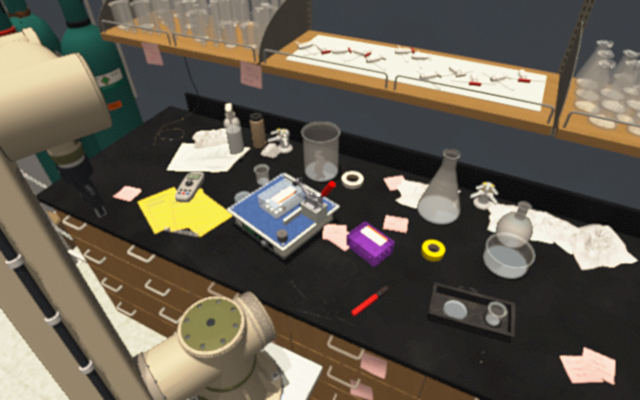

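View pics/top0.png

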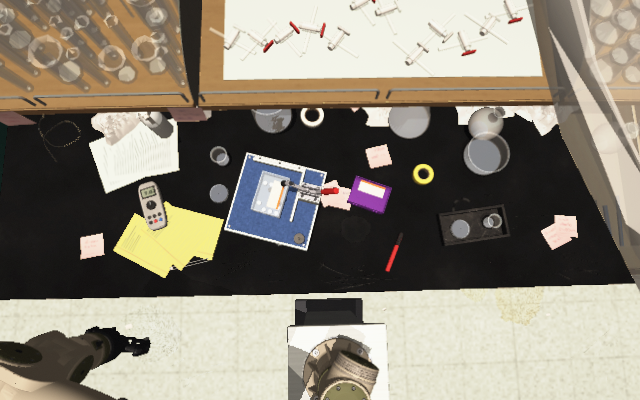

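The top view shows the shaker (blue mat centred near (276,201)), with the box at about (268,193), the red grip near (330,190), the stopper at (299,238) and the shelf edge above row 105. I'll take a closer crop and fit the mat.

```bash
python3 - <<'E'
from h import *
p=cv2.imread("pics/top0.png"); q=cv2.imread("pics/scene0.png")
a=cv2.resize(p[140:260,210:350],None,fx=5.6,fy=5,interpolation=cv2.INTER_CUBIC)
cv2.imwrite("pics/topc.png",cv2.resize(p[145:255,215:350],(800,652))[:600])
cv2.imwrite("pics/scenec.png",cv2.resize(q[165:260,222:345],(775,598),interpolation=cv2.INTER_CUBIC))
hsv=cv2.cvtColor(p,cv2.COLOR_BGR2HSV)
m=cv2.inRange(hsv,(100,100,60),(120,255,255)); m[:,:215]=0;m[:,335:]=0;m[:140]=0;m[255:]=0
pts=np.argwhere(m)[:,::-1]; r=cv2.minAreaRect(pts.astype(np.float32)); b=cv2.boxPoints(r)
P=plane("top",b,.075); print(r,b,P.round(4), np.linalg.norm(np.diff(P,axis=0),axis=1), P.mean(0))
# white edge rim: platform incl.
red=cv2.inRange(hsv,(0,150,90),(6,255,255)); red[:,:315]=0;red[:,345:]=0;red[:170]=0;red[205:]=0
print("red",np.argwhere(red)[:,::-1].mean(0),np.argwhere(red).min(0),np.argwhere(red).max(0))
E
```

```text
((274.8671875, 200.5618438720703), (80.21401977539062, 75.74050903320312), 14.322718620300293) [[226.63832 227.3332 ]
 [245.37526 153.94688]
 [323.09607 173.79048]
 [304.35913 247.1768 ]] [[0.4645 0.341  0.075 ]
 [0.7011 0.2841 0.075 ]
 [0.6304 0.0347 0.075 ]
 [0.3972 0.0987 0.075 ]] [0.24339831 0.25921079 0.24179936] [0.5483111  0.18962878 0.075     ]
red [329.70454545 190.875     ] [188 321] [193 338]
```

View pics/topc.png

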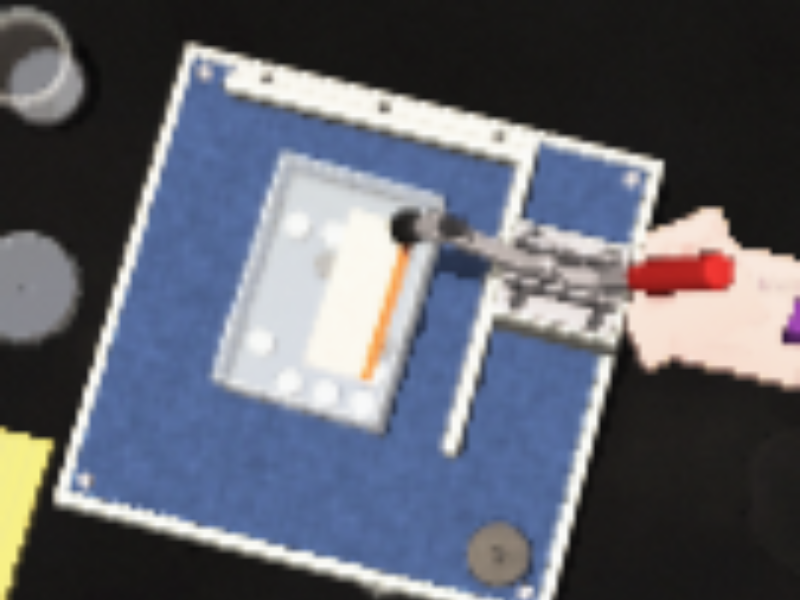

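View pics/scenec.png

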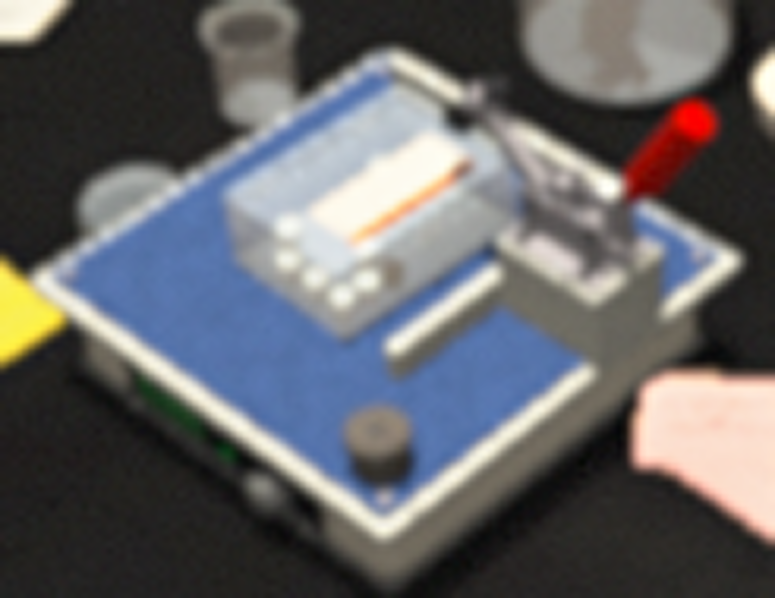

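The crops (top-crop pixels, scale 5.926) show:
- **Platform corners:** (190,45), (662,162) and (57,500).
- **Lid corners:** (283,152), (442,196), (385,432) and (215,380).
- **Position:** the box stands clear of both rails, nearly square to them, with the foot over its right-hand part.

Next I work out the poses.

```bash
cat > fr.py <<'E'
from h import *
S=800/135
f=lambda L:np.array(L,float)/S+[215,145]-0.4
pc=plane("top",f([(190,45),(662,162),(57,500)]),.075)
BL,BR,FL=pc
yaw=np.mean([np.arctan2(*(BL-FL)[1::-1]),np.arctan2(*(BL-BR)[1::-1])-np.pi/2])
Rz=R.from_euler('z',yaw).as_matrix()
c=np.mean([BL+Rz@[-.13,-.135,0],BR+Rz@[-.13,.135,0],FL+Rz@[.13,-.135,0]],axis=0)*[1,1,0]
W=lambda p:c+Rz@(np.array(p)/1000)
L=lambda P:(np.array(P)-c)@Rz*1000
E
python3 - <<'E'
from fr import *
print(pc.round(4),np.linalg.norm(BL-BR),np.linalg.norm(BL-FL),np.degrees([np.arctan2(*(BL-FL)[1::-1]),np.arctan2(*(BL-BR)[1::-1])-np.pi/2]),c)
print("chk rail-corner px",proj("top",[W([105,-60,97]),W([-56,-60,97]),W([43,-168,220])]))
lid=L(plane("top",f([(283,152),(442,196),(385,432),(215,380)]),.123)); print("lid",lid.round(1),lid.mean(0))
st=L(plane("top",f([(500,553)]),.101));print("stopper",st)
print("chk scene px",proj("scene",[W([105,-60,97]),W([-56,-60,97]),W([43,-168,220]),W([-130,-135,75])]))
s=env.get_state();print("tcp in shaker",L(s["tcp_pos"]),(R.from_matrix(Rz.T)*R.from_quat(s["orientation"],scalar_first=True)).as_matrix().round(3))
E
```

```text
[[0.7069 0.28   0.075 ]
 [0.6363 0.0243 0.075 ]
 [0.4595 0.3485 0.075 ]] 0.2653166427363101 0.25674430414770966 [-15.46069634 -15.42677921] [0.54714776 0.18574759 0.        ]
chk rail-corner px [[302.53497156 171.92754557]
 [289.42779284 221.13849155]
 [332.768498   191.44065191]]
lid [[ 73.5  58.8 123. ]
 [ 71.3 -27.3 123. ]
 [-55.2 -30.7 123. ]
 [-50.6  60.5 123. ]] [  9.73747239  15.346768   123.        ]
stopper [[ -99.15770974 -101.87461958  101.        ]]
chk scene px [[316.91361628 194.30273511]
 [282.14553018 219.77599023]
 [329.070491   189.00883603]
 [282.31832586 249.90045715]]
tcp in shaker [-461.17906358  249.56260098  230.4946817 ] [[-1.     0.029 -0.   ]
 [ 0.029  1.    -0.002]
 [ 0.    -0.002 -1.   ]]
```

The geometry agrees: edges measure 265 and 257 mm against 270 and 260, and the yaw is −15.4°. In the shaker frame the box centre is at (10,15), so it must go +33 mm in x and −31 mm in y. First I move to the left of the box with the fingers shut.

Call:
carry_out(steps=[[[0,0,-1.7],[-6,-2,0.5],255],[[0,0,-1.7],[-12,-3.5,1],255],[[0,0,-1.7],[-18,-5.3,1],255],[[0,0,-1.7],[-24,-7,1.5],255],[[0,0,-1.7],[-30,-9,2],255],[[0,0,-1.7],[-36,-10.7,2],255],[[0,0,-1.7],[-42,-12.5,2.5],255],[[0,0,-1.7],[-47.5,-14.1,3],255]], force=40)

```text
clock: 1.1
tcp_pos: [0.5832, 0.2735, 0.2008]
orientation: [-0.0, 0.134, 0.991, 0.0]
wrist_force: [-0.2, 1.1, 0.9]
finger_gap: 0.0
grip_force: 0.0
```

```bash
cat > st.py <<'E'
from fr import *
s=env.get_state();print(s["clock"],"tcp in shaker",L(s["tcp_pos"]).round(1),(R.from_matrix(Rz.T)*R.from_quat(s["orientation"],scalar_first=True)).as_matrix().round(3).tolist(),(s["wrist_force"]@Rz).round(1),s["finger_gap"])
E
python3 st.py
```

```text
1.1 tcp in shaker [ 11.4  94.2 200.8] [[-1.0, 0.0, -0.0], [0.0, 1.0, -0.0], [0.0, -0.0, -1.0]] [-0.5  1.   0.9] 7.090962386694184e-06
```

Call:
carry_out(steps=[[[0,0,0],[0,0,5],255],[[0,0,0],[0,0,9],255],[[0,0,0],[0,0,10.8],255],[[0,0,0],[0,-1,10.8],255],[[0,0,0],[0,-2,10.8],255],[[0,0,0],[0,-2.5,10.8],255],[[0,0,0],[0,-3,10.8],255],[[0,0,0],[0,-3.5,10.8],255]])

```text
clock: 2.1
tcp_pos: [0.5732, 0.2417, 0.0944]
orientation: [0.001, 0.134, 0.991, 0.001]
wrist_force: [1.2, 4.0, 3.3]
finger_gap: 0.0001
grip_force: 1.8
```

Call:
carry_out(steps=[[[0,0,0],[0,-0.3,0],255],[[0,0,0],[0,-0.6,0],255],[[0,0,0],[0,-0.9,0],255],[[0,0,0],[0,-1.1,0],255],[[0,0,0],[0,-1.2,0],255],[[0,0,0],[0,-1.3,0],255],[[0,0,0],[0,-1.4,0],255],[[0,0,0],[0,-1.4,0],255]])

```text
clock: 3.1
tcp_pos: [0.5687, 0.2276, 0.0932]
orientation: [-0.0, 0.134, 0.991, -0.0]
wrist_force: [0.6, 3.4, 3.0]
finger_gap: 0.0002
grip_force: 1.9
```

```bash
cat > look.py <<'E'
import sys
from fr import *
exec(open("st.py").read().split("\n",1)[1])
p,d=env.read_camera("top"); p=p[:,:,::-1]
cv2.imwrite(f"pics/{sys.argv[1]}.png",cv2.resize(p[145:246,215:350],(800,598),interpolation=cv2.INTER_CUBIC))
E
python3 look.py t1
```

```text
3.1 tcp in shaker [ 9.6 46.  93.2] [[-1.0, -0.0, -0.0], [-0.0, 1.0, -0.0], [0.0, -0.0, -1.0]] [-0.3  3.4  3. ] 0.000246055706388073
```

View pics/t1.png

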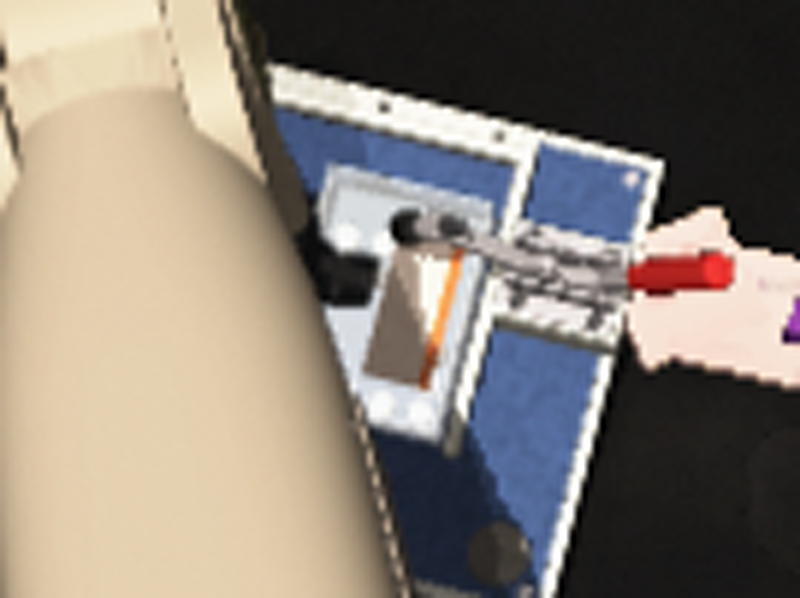

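The picture shows the box slid right and still square. The right lid edge, from (490,205) to (445,440), is nearly at the rail, and the force is still only friction (3.4 N). I'll keep pushing in small steps until the force rises.

Call:
carry_out(steps=[[[0,0,0],[0,-0.1,0],255],[[0,0,0],[0,-0.2,0],255],[[0,0,0],[0,-0.25,0],255],[[0,0,0],[0,-0.3,0],255],[[0,0,0],[0,-0.35,0],255],[[0,0,0],[0,-0.4,0],255],[[0,0,0],[0,-0.4,0],255],[[0,0,0],[0,-0.4,0],255]])

```text
clock: 4.15
tcp_pos: [0.568, 0.2239, 0.0933]
orientation: [0.0, 0.134, 0.991, 0.0]
wrist_force: [3.8, 3.6, -0.2]
finger_gap: 0.0001
grip_force: 2.0
```

```bash
python3 st.py
```

```text
4.15 tcp in shaker [10.  42.3 93.3] [[-1.0, -0.0, 0.001], [-0.0, 1.0, 0.0], [-0.001, 0.0, -1.0]] [ 2.7  4.5 -0.2] 0.0001183704645661174
```

Call:
carry_out(steps=[[[0,0,0],[0,-0.05,0],255],[[0,0,0],[0,-0.1,0],255],[[0,0,0],[0,-0.15,0],255],[[0,0,0],[0,-0.2,0],255],[[0,0,0],[0,-0.25,0],255],[[0,0,0],[0,-0.3,0],255],[[0,0,0],[0,-0.3,0],255],[[0,0,0],[0,-0.3,0],255]])

```text
clock: 5.15
tcp_pos: [0.5682, 0.2234, 0.0942]
orientation: [0.001, 0.133, 0.991, 0.003]
wrist_force: [3.6, 9.9, 0.7]
finger_gap: 0.0002
grip_force: 5.7
```

```bash
python3 st.py
```

```text
5.15 tcp in shaker [10.2 41.9 94.2] [[-1.0, -0.002, 0.002], [-0.002, 1.0, 0.005], [-0.002, 0.005, -1.0]] [ 0.8 10.5  0.7] 0.00019090277594211447
```

The force rose to 10 N with the TCP stopped, so the box is home against the side rail. Next I go round to the front at the same height.

Call:
carry_out(steps=[[[0,0,0],[0,1.5,0],255],[[0,0,0],[0,3,0],255],[[0,0,0],[5,3,0],255],[[0,0,0],[10,3,0],255],[[0,0,0],[10,3,0],255],[[0,0,0],[10,-1,0],255],[[0,0,0],[10,-5,0],255],[[0,0,0],[10,-5.5,0],255]])

```text
clock: 6.15
tcp_pos: [0.4556, 0.1928, 0.0931]
orientation: [-0.0, 0.136, 0.991, -0.001]
wrist_force: [-0.1, -0.5, -0.3]
finger_gap: 0.0005
grip_force: 0.0
```

Call:
carry_out(steps=[[[0,0,0],[-1,0,0],255],[[0,0,0],[-2,0,0],255],[[0,0,0],[-2.5,0,0],255],[[0,0,0],[-3,0,0],255],[[0,0,0],[-3.5,0,0],255],[[0,0,0],[-4,0,0],255],[[0,0,0],[-4.4,0,0],255],[[0,0,0],[-4.6,0,0],255]])

```text
clock: 7.15
tcp_pos: [0.5003, 0.1824, 0.0932]
orientation: [-0.0, 0.134, 0.991, 0.0]
wrist_force: [-2.5, 2.1, -0.9]
finger_gap: 0.0003
grip_force: 1.1
```

```bash
python3 st.py
```

```text
7.15 tcp in shaker [-44.2 -15.7  93.2] [[-1.0, -0.0, -0.0], [-0.0, 1.0, 0.0], [0.0, 0.0, -1.0]] [-3.   1.4 -0.9] 0.00027325530364479824
```

Call:
carry_out(steps=[[[0,0,0],[-0.3,0,0],255],[[0,0,0],[-0.6,0,0],255],[[0,0,0],[-0.8,0,0],255],[[0,0,0],[-0.9,0,0],255],[[0,0,0],[-1,0,0],255],[[0,0,0],[-1.1,0,0],255],[[0,0,0],[-1.2,0,0],255],[[0,0,0],[-1.2,0,0],255]])

```text
clock: 8.15
tcp_pos: [0.512, 0.179, 0.0934]
orientation: [0.0, 0.134, 0.991, -0.0]
wrist_force: [-0.8, -0.3, -0.1]
finger_gap: 0.0002
grip_force: 0.3
```

Call:
carry_out(steps=[[[0,0,0],[-0.1,0,0],255],[[0,0,0],[-0.2,0,0],255],[[0,0,0],[-0.25,0,0],255],[[0,0,0],[-0.3,0,0],255],[[0,0,0],[-0.35,0,0],255],[[0,0,0],[-0.4,0,0],255],[[0,0,0],[-0.4,0,0],255],[[0,0,0],[-0.4,0,0],255]])

```text
clock: 9.15
tcp_pos: [0.5153, 0.1782, 0.0933]
orientation: [-0.0, 0.134, 0.991, 0.0]
wrist_force: [-5.2, 0.9, 4.2]
finger_gap: -0.0001
grip_force: 2.3
```

```bash
python3 st.py
```

```text
9.15 tcp in shaker [-28.6 -15.8  93.3] [[-1.0, -0.001, -0.0], [-0.001, 1.0, 0.0], [0.0, 0.0, -1.0]] [-5.2 -0.6  4.2] -0.00014622492528474962
```

Call:
carry_out(steps=[[[0,0,0],[-0.1,0,0],255],[[0,0,0],[-0.15,0,0],255],[[0,0,0],[-0.2,0,0],255],[[0,0,0],[-0.25,0,0],255],[[0,0,0],[-0.3,0,0],255],[[0,0,0],[-0.35,0,0],255],[[0,0,0],[-0.35,0,0],255],[[0,0,0],[-0.35,0,0],255]])

```text
clock: 10.15
tcp_pos: [0.5153, 0.1782, 0.0934]
orientation: [-0.003, 0.133, 0.991, 0.001]
wrist_force: [-14.4, 4.4, 11.6]
finger_gap: 0.0004
grip_force: 7.3
```

```bash
python3 st.py
```

```text
10.15 tcp in shaker [-28.7 -15.8  93.4] [[-1.0, -0.002, -0.006], [-0.002, 1.0, 0.0], [0.006, 0.0, -1.0]] [-15.1   0.4  11.6] 0.0004474427999915222
```

The back rail is reached: 15 N and no further motion. I give the left side a second push to confirm both contacts.

Call:
carry_out(steps=[[[0,0,0],[2.5,0,0],255],[[0,0,0],[4.5,2,0],255],[[0,0,0],[4.5,6,0],255],[[0,0,0],[4.5,9,0],255],[[0,0,0],[3.5,9,0],255],[[0,0,0],[-1,9,0],255],[[0,0,0],[-5.5,9,0],255],[[0,0,0],[-5.5,8,0],255]])

```text
clock: 11.15
tcp_pos: [0.5974, 0.2375, 0.0927]
orientation: [0.002, 0.136, 0.991, 0.0]
wrist_force: [-1.3, -0.1, -0.8]
finger_gap: -0.0
grip_force: 0.0
```

Call:
carry_out(steps=[[[0,0,0],[0,-1,0],255],[[0,0,0],[0,-1.6,0],255],[[0,0,0],[0,-2,0],255],[[0,0,0],[0,-2.2,0],255],[[0,0,0],[0,-2.4,0],255],[[0,0,0],[0,-2.5,0],255],[[0,0,0],[0,-2.6,0],255],[[0,0,0],[0,-2.6,0],255]])

```text
clock: 12.15
tcp_pos: [0.587, 0.2184, 0.0941]
orientation: [0.001, 0.133, 0.991, 0.003]
wrist_force: [0.5, 11.7, 1.1]
finger_gap: -0.0
grip_force: 5.5
```

```bash
python3 st.py
```

```text
12.15 tcp in shaker [29.7 42.1 94.1] [[-1.0, -0.003, 0.0], [-0.003, 1.0, 0.007], [-0.0, 0.007, -1.0]] [-2.6 11.4  1.1] -4.416774875556398e-05
```

Call:
carry_out(steps=[[[0,0,0],[0,3,0],255],[[0,0,0],[0,5,0],255],[[0,0,0],[0,7,-4],255],[[0,0,0],[0,9,-10],255],[[0,0,0],[0,9,-16],255],[[0,0,0],[0,9,-22],255],[[0,0,0],[0,9,-22],255],[[0,0,0],[0,9,-22],255]])

```text
clock: 13.15
tcp_pos: [0.6103, 0.3015, 0.313]
orientation: [0.0, 0.134, 0.991, -0.0]
wrist_force: [0.4, 0.2, -1.0]
finger_gap: 0.0001
grip_force: 0.0
```

```bash
python3 st.py; python3 - <<'E'
from fr import *
p,_=env.read_camera("scene"); cv2.imwrite("pics/s2.png",cv2.resize(p[165:260,222:345,::-1],(775,598),interpolation=cv2.INTER_CUBIC))
k=775/123
P=[[105,-60,97],[-19,-60,123],[-19,28,123],[105,28,123],[-19,28,75],[43,-168,220],[43,-183,243]]
print(((proj("scene",[W(a) for a in P])-[222,165])*k).round())
E
```

```text
13.15 tcp in shaker [ 30.1 128.4 313. ] [[-1.0, -0.001, 0.0], [-0.001, 1.0, 0.0], [-0.0, 0.0, -1.0]] [ 0.4  0.3 -1. ] 0.0001430703719659353
[[598. 185.]
 [429. 269.]
 [308. 192.]
 [477.  78.]
 [317. 260.]
 [675. 151.]
 [700. 127.]]
```

View pics/s2.png

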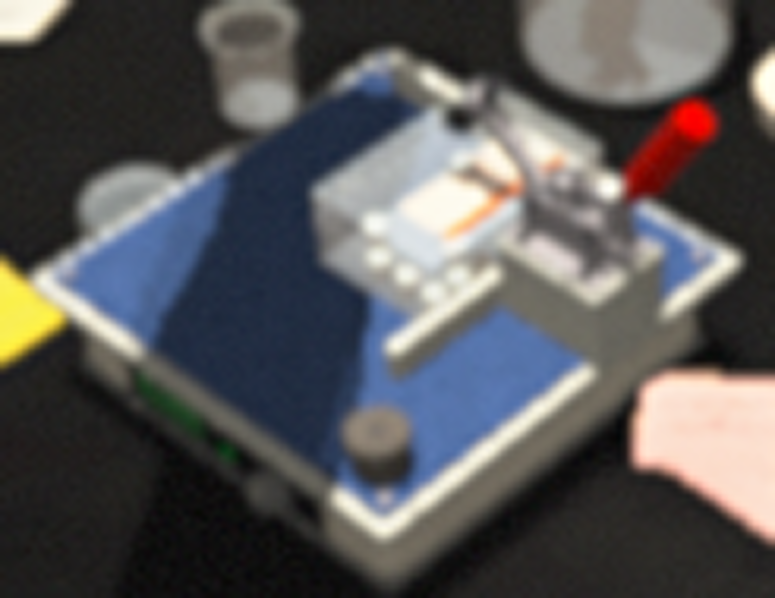

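The box sits in the corner as predicted: its front-left lid corner shows at (315,190) against a computed (308,192), and the stopper hasn't moved. The lever end at (697,120) agrees with the open pose. Now I go above the lever's upper side.

Call:
carry_out(steps=[[[0,0,0],[-0.5,-5,0],255],[[0,0,0],[-1,-11,0],255],[[0,0,0],[-1.3,-17,0],255],[[0,0,0],[-1.3,-22,0],255],[[0,0,0],[-1.3,-26,0],255],[[0,0,0],[-1.3,-26,3],255],[[0,0,0],[-1.3,-26,6],255],[[0,0,0],[-1.3,-26,8.2],255]])

```text
clock: 14.2
tcp_pos: [0.5516, 0.047, 0.2277]
orientation: [-0.003, 0.134, 0.991, -0.0]
wrist_force: [-0.4, -0.0, -0.4]
finger_gap: -0.0001
grip_force: 0.0
```

```bash
python3 st.py; python3 - <<'E'
import numpy as np
for t in np.arange(0,1.08,.1).tolist()+[1.05]:
    a=1.05-t; c=np.array([-122,149])+82*np.array([-np.cos(a),np.sin(a)])+9.5*np.array([np.sin(a),np.cos(a)])
    print(round(t,2),"tcp y,z for corner contact",(c+[14,0]).round(1))
E
```

```text
14.2 tcp in shaker [  41.2 -132.6  227.7] [[-1.0, 0.0, -0.005], [0.0, 1.0, -0.001], [0.005, -0.001, -1.0]] [-0.4 -0.1 -0.4] -0.0001462090544243729
0.0 tcp y,z for corner contact [-140.6  224.9]
0.1 tcp y,z for corner contact [-148.   221.2]
0.2 tcp y,z for corner contact [-155.   216.9]
0.3 tcp y,z for corner contact [-161.5  211.8]
0.4 tcp y,z for corner contact [-167.5  206.2]
0.5 tcp y,z for corner contact [-172.9  200. ]
0.6 tcp y,z for corner contact [-177.7  193.2]
0.7 tcp y,z for corner contact [-181.8  186. ]
0.8 tcp y,z for corner contact [-185.1  178.5]
0.9 tcp y,z for corner contact [-187.7  170.6]
1.0 tcp y,z for corner contact [-189.4  162.6]
1.05 tcp y,z for corner contact [-190.   158.5]
```

Call:
carry_out(steps=[[[0,0,0],[0,-0.8,0.5],255],[[0,0,0],[0,-1.6,1],255],[[0,0,0],[0,-2.3,1.4],255],[[0,0,0],[0,-2.9,1.9],255],[[0,0,0],[0,-3.5,2.5],255],[[0,0,0],[0,-4.1,3.1],255],[[0,0,0],[0,-4.1,3.1],255],[[0,0,0],[0,-4.1,3.1],255]])

```text
clock: 15.2
tcp_pos: [0.5428, 0.0078, 0.2003]
orientation: [0.0, 0.134, 0.991, 0.0]
wrist_force: [0.1, 0.1, 0.4]
finger_gap: 0.0
grip_force: 0.0
```

```bash
python3 st.py
```

```text
15.2 tcp in shaker [  43.2 -172.7  200.3] [[-1.0, -0.0, 0.0], [-0.0, 1.0, 0.0], [-0.0, 0.0, -1.0]] [0.1 0.1 0.4] 2.062348066814875e-06
```

Call:
carry_out(steps=[[[0,0,0],[0,-0.5,0.7],255],[[0,0,0],[0,-0.9,1.4],255],[[0,0,0],[0,-1.2,2.2],255],[[0,0,0],[0,-1.5,3.0],255],[[0,0,0],[0,-1.7,3.8],255],[[0,0,0],[0,-1.7,4.2],255],[[0,0,0],[0,-1.7,4.4],255],[[0,0,0],[0,-1.7,4.4],255]])

```text
clock: 16.2
tcp_pos: [0.5376, -0.0087, 0.1579]
orientation: [0.0, 0.134, 0.991, -0.0]
wrist_force: [-6.0, -0.8, 14.0]
finger_gap: -0.0001
grip_force: 7.0
```

```bash
python3 st.py
```

```text
16.2 tcp in shaker [  42.6 -190.   157.9] [[-1.0, -0.001, 0.0], [-0.001, 1.0, -0.001], [-0.0, -0.001, -1.0]] [-5.6 -2.4 14. ] -8.388955260855686e-05
```

The tip is at 158 mm (lever level) and bears 14 N on the stop. I retreat upward and back, then look.

Call:
carry_out(steps=[[[0,0,0],[0,0,-3],255],[[0,0,0],[0,0,-8],255],[[0,0,0],[0,0,-13],255],[[0,0,0],[0,5,-15],255],[[0,0,0],[0,11,-15],255],[[0,0,0],[0,17,-15],255],[[0,0,0],[0,23,-15],255],[[0,0,0],[0,29,-15],255]])

```text
clock: 17.2
tcp_pos: [0.6156, 0.273, 0.3058]
orientation: [-0.0, 0.134, 0.991, 0.0]
wrist_force: [0.5, -0.6, -0.6]
finger_gap: -0.0006
grip_force: 0.0
```

Call:
carry_out(steps=[[[0,0,0],[2,6,0],255],[[0,0,0],[6,10,0],255],[[0,0,0],[10,14,0],255],[[0,0,0],[14,16,0],255],[[0,0,0],[18,16,0],255],[[0,0,0],[22,16,0],255],[[0,0,0],[22,16,0],255],[[0,0,0],[22,16,0],255]])

```text
clock: 18.2
tcp_pos: [0.446, 0.4838, 0.3061]
orientation: [0.0, 0.134, 0.991, -0.0]
wrist_force: [0.5, -0.8, 0.1]
finger_gap: 0.0001
grip_force: 0.0
```

```bash
python3 st.py; python3 - <<'E'
from fr import *
p,_=env.read_camera("scene"); a=cv2.resize(p[165:260,222:345,::-1],(400,309),interpolation=cv2.INTER_CUBIC)
q,_=env.read_camera("top"); b=cv2.resize(q[145:249,215:350,::-1],(400,309),interpolation=cv2.INTER_CUBIC)
cv2.imwrite("pics/fin.png",np.hstack([a,b]))
P=[W(x) for x in([43,-207,149],[43,-234,149],[-19,-60,123],[-19,28,123],[105,28,123])]
print(((proj("scene",P)-[222,165])*400/123).round().tolist(),((proj("top",P)-[215,145])*400/135+[400,0]).round().tolist())
E
```

```text
18.2 tcp in shaker [-176.9  260.3  306.1] [[-1.0, -0.001, 0.0], [-0.001, 1.0, -0.0], [-0.0, -0.0, -1.0]] [ 0.7 -0.7  0.1] 0.00011378681267276414
[[380.0, 155.0], [403.0, 169.0], [221.0, 139.0], [159.0, 99.0], [246.0, 40.0]] [[783.0, 161.0], [809.0, 167.0], [628.0, 188.0], [545.0, 167.0], [577.0, 53.0]]
```

View pics/fin.png

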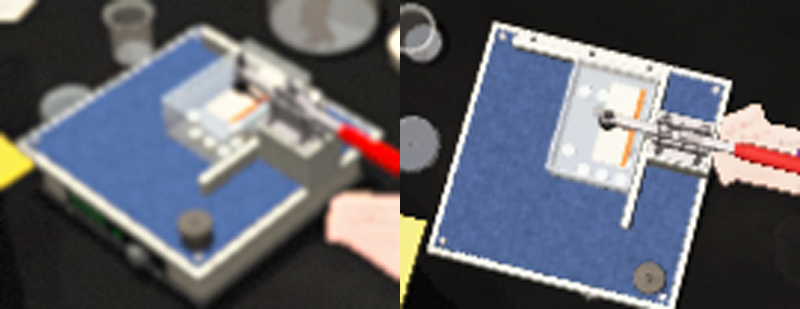

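The lever is level: in the left half the grip runs through the predicted (380,155). The foot is down near the lid's middle, at (607,118) in the right half. The box is square against both rails, the stopper is unmoved and the robot is clear, so I hand in.

```bash
python3 -c "
from workcell import env
print(env.hand_in())"
```

```text
the job is handed in; nothing more can be done
None
```

The box was pushed home against the back and side rails, the clamp lever was pushed down and locked on its lid, and the job was handed in at about 18 s of the 58 s allowed; the hand-in returned no verdict.

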